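# Key the spinner rotor onto its drive and shut the guard

## Robot

A 7-joint arm with a two-finger parallel gripper is mounted at the origin on the work surface. World frame = base frame: x ahead of the robot, y to its left, z up, the work surface at z = 0. Lengths are in m, angles in rad, forces in N, time in s.
With the tool pointing down it reaches from about 0.4 to 0.85 m from the base axis. Payload 4.5 kg.
Tool frame: the origin (TCP) lies midway between the tips of the shut fingers; the grasp point (between the pads) lies 19 mm behind it; z points along the fingers, y is the line along which they close (so a half turn about z gives the same grasp; the last joint's range is limited). The gripper opens to 88 mm and grips with 3 to 60 N. Pads are 18 mm wide; open, the fingers measure 123 mm over their backs; the gripper's body (75 mm by 187 mm) begins 45 mm behind the grasp point.
Start: joints at [-1.259, 0.689, -0.195, 1.565, 0.157, 0.902, -0.215], TCP at [0.171, 0.601, 0.239] pointing down, gripper open.
Joint ranges: [-3.01, 3.01], [-0.46, 2.08], [-1.47, 1.51], [0.13, 2.56], [-1, 4.14], [0.04, 2.09], [-2.66, 2.66]. Speed limits (rad/s): [2.57, 2.57, 3.14, 3.14, 3.14, 3.14, 3.14].

## Interface

Orientations are given as a unit quaternion [x, y, z, w].
In Python, from plant import r, eyes, finish_job gives the robot as it stands. The module is installed in compiled form; this text tells all that it offers.
- The arm moves only by the tool move_arm, never from a script. Its argument "motion" is a list of rows, each a list of 7 numbers: the shift along the tool's x, y, z in mm, then the turn, a rotation vector about the tool's x, y, z in degrees, then the closure, from 0 (fully open) to 1 (shut). A call has 1 to 5 rows; each row is the pose to reach, as a shift and turn from the pose commanded when the call began, along the tool's axes at that moment; what a row does not reach only later rows make up. A row lasts 1/8 s, in which the tool goes at most 62.5 mm and 10.7 degrees, less where a joint would pass 70% of its speed; a pose out of reach is approached as far as the arm can. A call with a gripper value outside its range is refused whole. The fingers move at their own pace and stop on an object; "newtons" is the grip in N (left out, the last holds). Time passes only in rows, so rows that repeat a pose let the fingers close. It gives the time, the measured TCP pose, the force, the opening and the grip force at its end, in the units of the state.
- r.get_state(): the state, without advancing time (a new reading comes with each control period).
- eyes.snapshot(name): name is "side" or "top" or "wrist"; returns a dict with "frame" (384x512x3 uint8, red, green, blue), "z_map" (384x512 float32, m along the optical axis (not along the pixel's ray), 0 where there is no reading), "intrinsics" (3x3 intrinsics, pixels), "world_to_cam" (4x4, takes a point from world to camera coordinates). Camera axes: x right, y down, z forward; pixel columns grow to the right and rows downward; lengths in m; the calibration is good to about 2 mm. The wrist camera is an equidistant fisheye: a pixel r from the principal point sees the ray r / f radians off the axis. A picture is of the moment at which its call begins.
- finish_job(): hands the job in; it is judged then, once.
The state is a dict: "clock": time; "q": joint angles; "qd": joint speeds; "joint_torque": joint torques, N m; "tool_pos": TCP position; "eef_rot": TCP orientation; "contact_force": force on the tool from outside, world axes, zero at the start; "moment": the same for the moment, N m; "opening": opening from 0.0 (shut) to 1.0 (fully open); "finger_force": force on a finger pad.
Only numpy, scipy, OpenCV 4.12 (cv2) and the standard library are available. Lean on these libraries where they do the work, as an engineer would, in place of code of your own. Each camera call takes 0.05 s, during which the arm holds its last target. There are 200 camera calls.

## Task

The rotor of the bench spinner has been set on its drive but is riding high on the drive lugs. Turn it by its black knob until its slots line up with the lugs and it drops fully home, then slide the clear guard right across until it is shut over the bowl. Leave the other things on the bench where they are.

Things in the scene. Friction and masses are not known exactly. Their poses are not given: they have to be found in the camera images.
- machine: Bench spinner: white box 260 mm (its x) by 520 mm (its y, from -130 to +390), 126 mm high, fixed. Origin on the bench under the centre of its bowl; z up. The bowl is an open square well, 236 mm along x, y from -118 to +124 mm, floor 30 mm above the bench. The deck with the parked guard is on the +y side.
- drive (a point): Point on the upright spindle's axis, at the top of its flange, 55 mm above the bench; axes are the machine's. On the flange, hidden by the rotor: a boss 42 mm across, 18 mm high, and three lugs 120 degrees apart, 31 to 36 mm out, 12 mm wide, round tops 9 mm above the flange. The lugs' angle is unknown. A brake holds the spindle; it slips at about 0.6 N m.
- rotor: Loose rotor, 0.5 to 0.8 kg. Origin at the centre of the lower face of its collar (20 mm high, under the plate), z up. The collar has three slots 17 mm wide, 120 degrees apart, the first towards the rotor's +x, and hangs round the boss with 1 mm play. Origin is 64 mm above the bench riding high on the lugs, 55 mm fully home. It drops fully within about 4 degrees of alignment.
- rotor_knob (a point): Centre of the rotor's black round knob, 36 mm across, 40 mm tall, 48 mm above the rotor's origin: 112 mm above the bench riding high, 103 mm home. It stands on a plate 150 mm across (top 20 mm below this point) with caps 5 mm high from 49 mm out, the red one towards +x. A knob gripped and held up does not drop, even in line: press down lightly while turning, or let go.
- guard (a joint): Travel of the guard, m: 0 parked over the deck, 0.25 fully shut over the bowl (it moves along the machine's -y). A clear sheet 250 by 250 by 5 mm with a blue rim, underside 128 mm above the bench: passes 5 mm over the knob when the rotor is home, runs against the knob when it is not. Sliding takes about 3 N; it stays where it is left.
- guard_grip (a point): Centre of the guard's blue upright grip bar, 90 mm along the machine's x, 16 mm thick along y, 35 mm tall, standing on the sheet (the sheet's top is 17.5 mm below this point); its top is 168 mm above the bench. It stands 20 mm from the guard's leading (-y) edge.
- bottle: Bystander: amber bottle with blue cap, 80 mm across, 150 mm tall; origin at the centre of its underside.
- beaker: Bystander: glass beaker 80 mm across, 100 mm tall; origin at the centre of its underside.
- dish: Bystander: covered dish 92 mm across, 20 mm tall; origin at the centre of its underside.
- tip_box: Bystander: orange box 120 by 85 by 60 mm; origin at the centre of its underside.
- tube_rack: Bystander: blue tube rack 70 by 200 mm, 97 mm tall with its tubes; origin at the centre of its underside.
- spatula: Bystander: spatula 190 mm long lying on the bench; origin at its underside.
Mind the look-alikes: they are no part of the job. What is shaped like the rotor but green or yellow is not meant.

How it is judged:
On the way, in this order (a step that is already met when the one before it is completed fails the run):
1. the rotor has dropped home on its drive: its slots are over the lugs (z of rotor_knob in the frame of machine below 0.106 m and horizontal distance between rotor_knob and drive below 0.004 m and angle between rotor_knob's own z axis and vertical below 0.05 rad), for 0.2 s.
2. the guard is shut over the bowl (value of joint guard above 0.242 m), for 0.2 s.
At the end, for the whole second after the job is handed in: The rotor sits fully home on the drive (knob centre within 3 mm of its seated height, within 4 mm of the spindle axis, upright within 0.05 rad), at rest, and the guard is shut to within 8 mm of its stop (all of step 1 and linear speed of rotor below 0.02 m/s and value of joint guard above 0.242 m); the robot touches nothing.
It fails at once if a bystander is moved by more than 30 mm (distance of any of bottle, beaker, dish, tip_box, tube_rack, spatula from where it was at the start of the episode above 0.03 m).
It also fails if it takes over 72 s, if anything falls off the work surface, if the arm or the gripper's body presses on something with over 40 N, if the wrist force passes 120 N, or if a joint passes its speed limit or range.

## Working session

There is one attempt and no reset: what is moved stays moved. The work goes in short steps, Python scripts to look and compute and a tool call to move; the robot and the scene stay as the last step left them, time stands still between calls to the robot, and variables do not carry over. Pictures are saved under pics/ and viewed, at most 10 in all, crops included, and the job is handed in when it is done.

Besides the shell and the picture viewer there is one more tool, called as name(argument=value, ...) on one line, values as JSON. move_arm: Moves the arm, as the interface text tells. Its arguments: {"type":"object","properties":{"motion":{"type":"array","items":{"type":"array","items":{"type":"number"}}},"newtons":{"type":"number"}},"required":["motion"]}

```bash
mkdir -p pics
cat > h.py <<'E'
import numpy as np, cv2
from plant import r, eyes, finish_job
from scipy.spatial.transform import Rotation as R
def pts(s):
    K=s["intrinsics"];z=s["z_map"];v,u=np.mgrid[:384,:512]
    c=np.stack([(u-K[0,2])/K[0,0]*z,(v-K[1,2])/K[1,1]*z,z],-1)
    T=np.linalg.inv(s["world_to_cam"]); return c@T[:3,:3].T+T[:3,3]
def ray(s,u,v,h):
    K=s["intrinsics"];T=np.linalg.inv(s["world_to_cam"])
    d=T[:3,:3]@[(u-K[0,2])/K[0,0],(v-K[1,2])/K[1,1],1]; o=T[:3,3]
    return o+d*(h-o[2])/d[2]
E
python3 - <<'E'
from h import *
a=eyes.snapshot("top");b=eyes.snapshot("side")
im=np.vstack([a["frame"],b["frame"]])[:,:,::-1]
cv2.imwrite("pics/top.png",cv2.resize(a["frame"][:,:,::-1],(800,600)))
cv2.imwrite("pics/side.png",cv2.resize(b["frame"][:,:,::-1],(800,600)))
np.savez("ab.npz",pa=pts(a),pb=pts(b),fa=a["frame"],fb=b["frame"])
s=r.get_state();print(s["tool_pos"],s["eef_rot"],s["clock"],R.from_quat(s["eef_rot"]).as_matrix().round(3))
print(np.linalg.inv(a["world_to_cam"]).round(3),np.linalg.inv(b["world_to_cam"]).round(3))
E
```

```text
[0.17128078 0.60048995 0.23798248] [ 1.38392712e-01  9.90377093e-01 -8.18464474e-04 -4.11581303e-05] 0.1 [[-0.962  0.274 -0.   ]
 [ 0.274  0.962 -0.002]
 [-0.    -0.002 -1.   ]]
[[-0.01  -0.981  0.192  0.237]
 [-1.     0.009 -0.005 -0.031]
 [ 0.003 -0.192 -0.981  1.402]
 [ 0.     0.     0.     1.   ]] [[ 0.937 -0.266  0.228  0.239]
 [-0.35  -0.697  0.625 -0.703]
 [-0.008 -0.665 -0.747  0.917]
 [ 0.     0.     0.     1.   ]]
```

View pics/top.png

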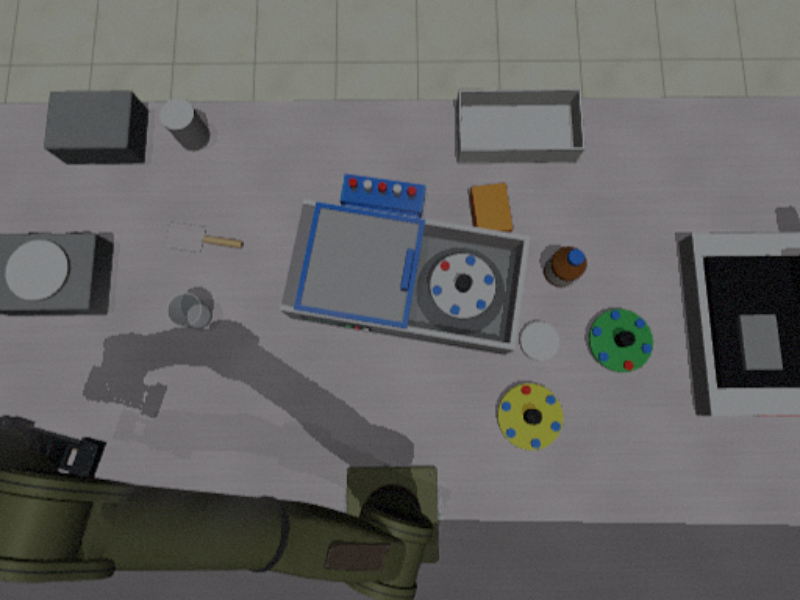

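View pics/side.png

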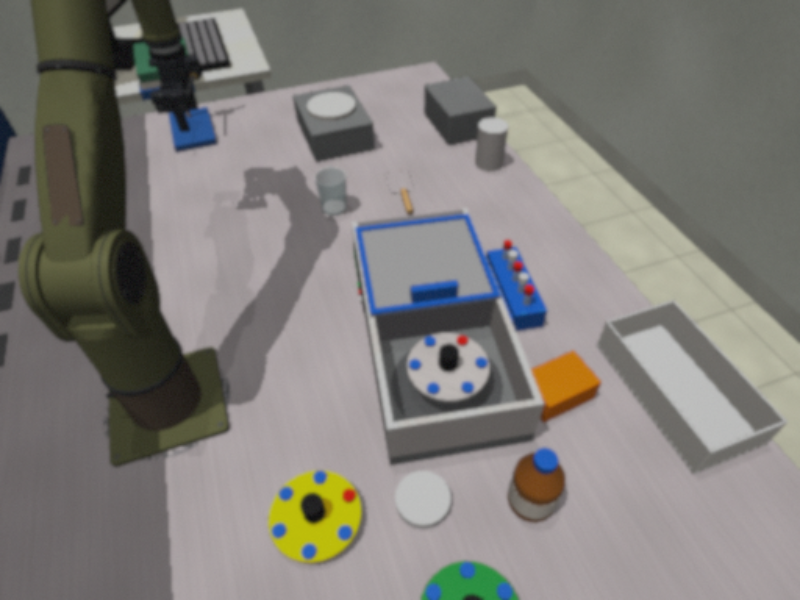

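The top view shows the rotor at about (463,283) with its red cap at (445,266). The guard's blue grip bar is at (408,270), and the machine is tilted about 10° in the picture. I'll measure these next.

Run:
```python
from h import *
for n in("top","side"):
    s=eyes.snapshot(n);p=pts(s);hsv=cv2.cvtColor(s["frame"],cv2.COLOR_RGB2HSV);f=s["frame"].astype(int)
    roi=np.zeros((384,512),bool)
    if n=="top": roi[140:225,265:335]=1
    else: roi[205:260,255:320]=1
    def show(nm,m,h):
        k,l,st,c=cv2.connectedComponentsWithStats(m.astype(np.uint8))
        for i in range(1,k):
            if st[i,4]>8: q=p[l==i]; print(n,nm,st[i,4],c[i].round(1),ray(s,*c[i],h).round(4),np.median(q,0).round(4))
    show("knob",roi&(f.max(2)<50)&(p[...,2]>.1),.132)
    show("red",roi&(hsv[...,1]>130)&((hsv[...,0]<8)|(hsv[...,0]>172)),.097)
    show("bluecaps",roi&(hsv[...,1]>130)&(abs(hsv[...,0].astype(int)-110)<12)&(p[...,2]<.12),.097)
    # guard grip: blue, high
    m=(hsv[...,1]>110)&(abs(hsv[...,0].astype(int)-110)<14)&(p[...,2]>.15)&(p[...,2]<.18)&(p[...,0]>.3)&(abs(p[...,1])<.2)
    show("grip",m,.168)
    q=p[m];  
    if len(q): 
        t=q[q[:,2]>.16];print(t.mean(0),cv2.minAreaRect((t[:,:2]*1000).astype(np.float32)))
    w=(p[...,2]>.118)&(p[...,2]<.14)&(p[...,0]>.3)&(p[...,0]<.75)&(p[...,1]>-.45)&(p[...,1]<.4)
    print(n,"body",w.sum(),cv2.minAreaRect((p[w][:,:2]*1000).astype(np.float32)))
```

```text
top knob 89 [296.4 180.9] [ 0.5018 -0.165   0.132 ] [ 0.5017 -0.1641  0.1308]
top red 24 [284.4 169.7] [ 0.5503 -0.1271  0.097 ] [ 0.5497 -0.1264  0.0961]
top bluecaps 24 [300.8 166.2] [ 0.5625 -0.1859  0.097 ] [ 0.5632 -0.1867  0.0961]
top bluecaps 27 [312.3 178.4] [ 0.5176 -0.2252  0.097 ] [ 0.5185 -0.2248  0.0964]
top bluecaps 25 [279.2 185.2] [ 0.4942 -0.1077  0.097 ] [ 0.4947 -0.1069  0.0963]
top bluecaps 25 [307.3 194.2] [ 0.4609 -0.2057  0.097 ] [ 0.4615 -0.2048  0.096 ]
top bluecaps 24 [290.7 198. ] [ 0.448 -0.147  0.097] [ 0.4484 -0.148   0.0957]
top grip 127 [260.4 172.2] [ 0.5252 -0.041   0.168 ] [ 0.525  -0.04    0.1667]
[ 0.52604037 -0.04100742  0.16686339] ((526.9603271484375, -40.97914123535156), (15.922863006591797, 90.15884399414062), 79.63739776611328)
top body 6568 ((516.3150024414062, -101.5343017578125), (646.5986328125, 261.6635437011719), 79.69839477539062)
side knob 133 [286.8 228.8] [ 0.5009 -0.1796  0.132 ] [ 0.5031 -0.1765  0.1298]
side red 28 [295.4 217.2] [ 0.5526 -0.1264  0.097 ] [ 0.5524 -0.1249  0.0966]
side bluecaps 28 [274.5 217.6] [ 0.4952 -0.1064  0.097 ] [ 0.4956 -0.1061  0.0971]
side bluecaps 25 [265.2 232.8] [ 0.4506 -0.1474  0.097 ] [ 0.4499 -0.1475  0.0978]
side bluecaps 24 [307.7 231.9] [ 0.5633 -0.1869  0.097 ] [ 0.5633 -0.1866  0.0978]
side bluecaps 30 [298.6 247.4] [ 0.5181 -0.2252  0.097 ] [ 0.5174 -0.2253  0.0977]
side bluecaps 28 [276.7 248.1] [ 0.4615 -0.2061  0.097 ] [ 0.4615 -0.2067  0.0973]
side grip 214 [277.4 184.5] [ 0.526  -0.0481  0.168 ] [ 0.5283 -0.0441  0.1656]
[ 0.52830291 -0.04328952  0.16670979] ((529.0508422851562, -41.25222396850586), (16.771026611328125, 86.33531188964844), 80.69335174560547)
side body 6087 ((519.7274169921875, -98.6925048828125), (652.0602416992188, 261.0549621582031), 79.54773712158203)
```

move_arm(motion=[[-55,-28,-4,0,0,9,0],[-110,-56,-8,0,0,18,0],[-165,-84,-12,0,0,27,0],[-220,-112,-16,0,0,36,0],[-275,-140,-20,0,0,45,0]], newtons=25)

```text
clock: 0.82
tool_pos: [0.3987, 0.3896, 0.2589]
eef_rot: [0.509, 0.861, 0.0, -0.0]
contact_force: [-0.0, -0.2, 0.1]
opening: 1.0
finger_force: 0.0
```

```bash
cat >> h.py <<'E'
def to(x,y,z,yaw=None):
    s=r.get_state();M=R.from_quat(s["eef_rot"]).as_matrix();p=np.array(s["tool_pos"])
    print("t",round(s["clock"],2),"pos",p.round(4),"tooly deg",np.degrees(np.arctan2(M[1,1],M[0,1])).round(1),"q7",round(s["q"][6],2),"F",np.round(s["contact_force"],1),"Mz",np.round(s["moment"],2),"op",round(s["opening"],2))
    print("tilt rotvec",np.degrees(np.cross(M[:,2],[0,0,-1])@M).round(2),"shift mm",(M.T@(np.array([x,y,z])-p)*1000).round(1))
E
python3 -c "
from h import *
to(.506,-.1665,.25)"
```

```text
t 0.82 pos [0.3987 0.3896 0.2589] tooly deg 28.8 q7 -0.35 F [-0.  -0.2  0.1] Mz [-0.03  0.03  0.07] op 1.0
tilt rotvec [ 0.01 -0.01 -0.  ] shift mm [-539.  -173.8    8.8]
```

move_arm(motion=[[-54,-17,0,0,0,10,0.2],[-108,-35,0,0,0,20,0.35],[-162,-52,0,0,0,30,0.35],[-216,-70,0,0,0,40,0.35],[-270,-87,0,0,0,50,0.35]])

```text
clock: 1.45
tool_pos: [0.4528, 0.1111, 0.2588]
eef_rot: [0.825, 0.565, 0.0, -0.0]
contact_force: [0.5, 1.1, -0.1]
opening: 0.648
finger_force: 0.0
```

```bash
python3 -c "
from h import *
to(.506,-.1665,.25)"
```

```text
t 1.45 pos [0.4528 0.1111 0.2588] tooly deg -21.2 q7 -0.53 F [ 0.5  1.1 -0.1] Mz [-0.04 -0.01 -0.03] op 0.65
tilt rotvec [ 0.02 -0.03  0.  ] shift mm [-239.6  150.1    8.8]
```

move_arm(motion=[[-48,30,0,0,0,8,0.35],[-96,60,0,0,0,16,0.35],[-144,90,0,0,0,24,0.35],[-192,120,0,0,0,32,0.35],[-239,150,9,0,0,40,0.35]])

```text
clock: 2.08
tool_pos: [0.5082, -0.1658, 0.2501]
eef_rot: [0.968, 0.249, 0.001, 0.0]
contact_force: [1.2, 0.2, -0.4]
opening: 0.646
finger_force: 0.0
```

Run:
```python
from h import *
to(.506,-.1665,.160)
s=eyes.snapshot("wrist"); cv2.imwrite("pics/w.png",s["frame"][:,:,::-1])
```

```text
t 2.08 pos [ 0.5082 -0.1658  0.2501] tooly deg -61.2 q7 -0.51 F [ 1.2  0.2 -0.4] Mz [-0.05  0.02 -0.05] op 0.65
tilt rotvec [ 0.04 -0.09  0.  ] shift mm [-2.4 -0.5 90.1]
```

View pics/w.png

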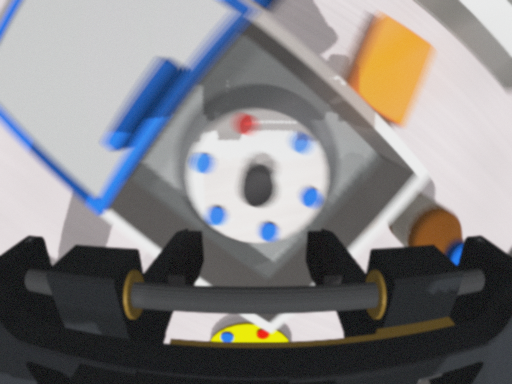

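The wrist view shows the knob at (258,183), centred between the fingers, which are at x≈190 and 325. The red cap is at (246,124). I'll descend onto the knob.

move_arm(motion=[[-2,0,40,0,0,0,0.35],[-2,0,80,0,0,0,0.35],[-2,0,115,0,0,0,0.35],[-2,0,140,0,0,0,0.35],[-2,0,149,0,0,0,0.35]])

```text
clock: 2.75
tool_pos: [0.5049, -0.1644, 0.0994]
eef_rot: [0.968, 0.251, -0.001, -0.001]
contact_force: [-0.5, 0.3, 0.4]
opening: 0.649
finger_force: 0.0
```

move_arm(motion=[[0,0,0,0,0,0,0.5],[0,0,0,0,0,0,0.6],[0,0,0,0,0,0,0.7],[0,0,0,0,0,0,0.75],[0,0,0,0,0,0,0.75]])

```text
clock: 3.38
tool_pos: [0.5065, -0.1653, 0.1016]
eef_rot: [0.968, 0.251, 0.001, 0.001]
contact_force: [0.5, -0.3, 6.4]
opening: 0.4
finger_force: 25.0
```

```bash
python3 -c "
from h import *
to(.506,-.1665,.100)"
```

```text
t 3.38 pos [ 0.5065 -0.1653  0.1016] tooly deg -60.9 q7 -0.4 F [ 0.5 -0.3  6.4] Mz [-0.07  0.17 -0.01] op 0.4
tilt rotvec [ 0.08 -0.09 -0.  ] shift mm [-1.   0.8  1.6]
```

move_arm(motion=[[0,0,2,0,0,-5,0.75],[0,0,2,0,0,-10,0.75],[0,0,2,0,0,-15,0.75],[0,0,2,0,0,-20,0.75],[0,0,2,0,0,-25,0.75]])

```text
clock: 4.0
tool_pos: [0.5078, -0.1654, 0.101]
eef_rot: [0.891, 0.455, 0.002, 0.001]
contact_force: [0.4, 1.1, 17.4]
opening: 0.398
finger_force: 25.0
```

```bash
python3 -c "
from h import *
to(.506,-.1665,.100)"
```

```text
t 4.0 pos [ 0.5078 -0.1654  0.101 ] tooly deg -35.9 q7 -0.14 F [ 0.4  1.1 17.4] Mz [ 0.38  0.16 -0.56] op 0.4
tilt rotvec [ 0.27 -0.15 -0.  ] shift mm [-2.  -0.8  0.9]
```

move_arm(motion=[[0,0,-2,0,0,0,0.75],[0,0,-2,0,0,-5,0.75],[0,0,-2,0,0,-10,0.75],[0,0,-2,0,0,-15,0.75],[0,0,-2,0,0,-20,0.75]])

```text
clock: 4.62
tool_pos: [0.506, -0.1653, 0.1011]
eef_rot: [0.798, 0.603, 0.0, 0.0]
contact_force: [1.0, -0.5, 4.7]
opening: 0.4
finger_force: 25.0
```

```bash
cat > m.py <<'E'
from h import *
to(.506,-.1665,.100)
for n,(a,b,c,d) in dict(top=(140,225,265,335),side=(205,260,255,320)).items():
    s=eyes.snapshot(n);hsv=cv2.cvtColor(s["frame"],cv2.COLOR_RGB2HSV).astype(int);z=pts(s)[...,2]
    roi=np.zeros((384,512),bool);roi[a:b,c:d]=1
    m=roi&(hsv[...,1]>130)&((hsv[...,0]<8)|(hsv[...,0]>172))
    if m.sum()>8:
        v,u=np.nonzero(m);p=ray(s,u.mean(),v.mean(),.097);print(n,m.sum(),p.round(4),"deg",np.degrees(np.arctan2(p[1]+.1665,p[0]-.5063)).round(1))
    q=roi&(hsv[...,1]>130)&(abs(hsv[...,0]-110)<12)&(z<.12)&(z>.07); print(n,"cap z",q.sum(),np.median(z[q]).round(4))
E
python3 m.py
```

```text
t 4.62 pos [ 0.506  -0.1653  0.1011] tooly deg -15.8 q7 0.06 F [ 1.  -0.5  4.7] Mz [-0.06  0.02 -0.2 ] op 0.4
tilt rotvec [ 0.05  0.01 -0.  ] shift mm [-1.2  0.3  1.1]
top cap z 0 nan
side 21 [ 0.5141 -0.111   0.097 ] deg 82.0
side cap z 104 0.0973
  return _methods._mean(a, axis=axis, dtype=dtype,
  ret = ret.dtype.type(ret / rcount)
```

move_arm(motion=[[0,0,0,0,0,-5,0.75],[0,0,0,0,0,-10,0.75],[0,0,0,0,0,-15,0.75],[0,0,0,0,0,-20,0.75],[0,0,0,0,0,-25,0.75]])

```text
clock: 5.35
tool_pos: [0.5062, -0.1651, 0.1011]
eef_rot: [0.649, 0.761, 0.0, 0.0]
contact_force: [1.6, -0.4, 5.6]
opening: 0.399
finger_force: 25.0
```

```bash
python3 m.py 2>/dev/null
```

```text
t 5.35 pos [ 0.5062 -0.1651  0.1011] tooly deg 9.1 q7 0.32 F [ 1.6 -0.4  5.6] Mz [-0.01 -0.   -0.23] op 0.4
tilt rotvec [ 0.06  0.02 -0.  ] shift mm [-1.3 -0.4  1.1]
top cap z 0 nan
side cap z 87 0.0973
```

move_arm(motion=[[0,0,0,0,0,-5,0.75],[0,0,0,0,0,-10,0.75],[0,0,0,0,0,-15,0.75],[0,0,0,0,0,-20,0.75],[0,0,0,0,0,-25,0.75]])

```text
clock: 6.08
tool_pos: [0.5046, -0.1653, 0.0996]
eef_rot: [0.469, 0.883, -0.001, -0.001]
contact_force: [0.5, -1.6, -6.8]
opening: 0.399
finger_force: 25.0
```

```bash
python3 m.py 2>/dev/null
```

```text
t 6.08 pos [ 0.5046 -0.1653  0.0996] tooly deg 34.1 q7 0.58 F [ 0.5 -1.6 -6.8] Mz [-0.41 -0.22 -0.02] op 0.4
tilt rotvec [-0.12 -0.08 -0.  ] shift mm [-1.8  0.5 -0.4]
top 26 [ 0.4703 -0.1238  0.097 ] deg 130.1
top cap z 20 0.0941
side cap z 108 0.0956
```

The vertical force went from +5.6 N to −6.8 N and z fell 1.5 mm, so the gripper is now carrying the rotor with its slots over the lugs. I'll let go.

move_arm(motion=[[0,0,0,0,0,0,0.35],[0,0,0,0,0,0,0.35],[0,0,0,0,0,0,0.35],[0,0,0,0,0,0,0.35]])

```text
clock: 6.68
tool_pos: [0.5058, -0.1649, 0.1009]
eef_rot: [0.469, 0.883, 0.0, 0.0]
contact_force: [-0.9, -0.7, -0.6]
opening: 0.649
finger_force: 0.0
```

```bash
python3 m.py 2>/dev/null
```

```text
t 6.67 pos [ 0.5058 -0.1649  0.1009] tooly deg 34.1 q7 0.58 F [-0.9 -0.7 -0.6] Mz [-0.02  0.03  0.04] op 0.65
tilt rotvec [0.02 0.01 0.  ] shift mm [-1.4 -0.8  0.9]
top 26 [ 0.4566 -0.1403  0.097 ] deg 152.2
top cap z 22 0.0878
side cap z 106 0.0883
```

Cap height is 0.088, so the rotor has dropped 9 mm and is home. Next I'll rise and move behind the guard bar.

move_arm(motion=[[0,0,-40,0,0,0,0.35],[0,0,-90,0,0,9,0.35],[0,0,-120,0,0,18,0.7],[0,0,-120,0,0,27,1],[0,0,-120,0,0,36,1]])

```text
clock: 7.4
tool_pos: [0.5058, -0.165, 0.2214]
eef_rot: [0.721, 0.693, 0.0, 0.0]
contact_force: [0.2, 0.7, -1.6]
opening: 0.335
finger_force: 0.0
```

```bash
python3 - <<'E'
from h import *
s=eyes.snapshot("wrist"); cv2.imwrite("pics/w2.png",s["frame"][:,:,::-1])
s=eyes.snapshot("side"); cv2.imwrite("pics/s2.png",cv2.resize(s["frame"][150:300,200:400,::-1],(800,600)))
to(.5324,-.0115,.220)
E
python3 m.py 2>/dev/null
```

```text
t 7.5 pos [ 0.5057 -0.1648  0.2209] tooly deg -1.9 q7 0.18 F [ 0.4 -0.4  0.2] Mz [-0.14  0.01  0.02] op 0.24
tilt rotvec [ 0.01  0.02 -0.  ] shift mm [154.2  21.5   0.8]
t 7.5 pos [ 0.5057 -0.1648  0.2209] tooly deg -1.9 q7 0.18 F [ 0.4 -0.4  0.2] Mz [-0.14  0.01  0.02] op 0.24
tilt rotvec [ 0.01  0.02 -0.  ] shift mm [ -1.6   0.4 120.9]
top cap z 39 0.0873
side 30 [ 0.4633 -0.1278  0.097 ] deg 138.0
side cap z 139 0.0883
```

View pics/s2.png

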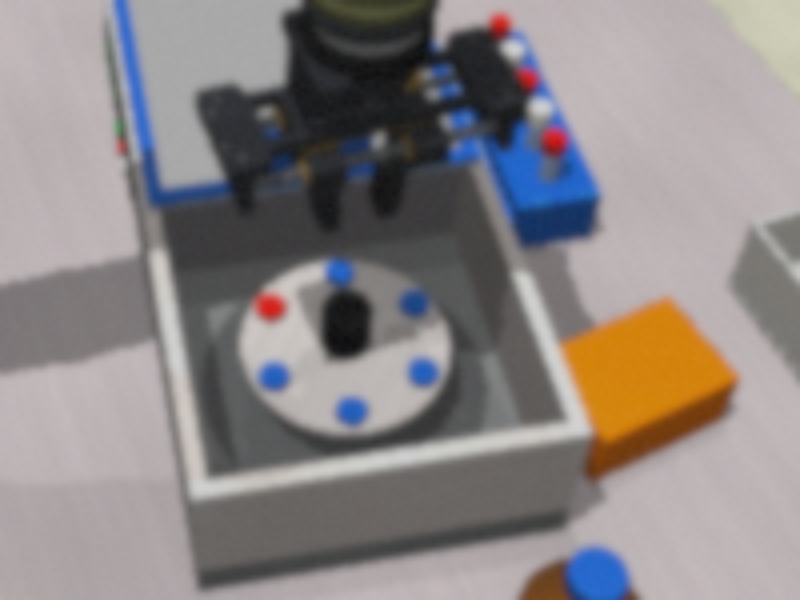

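The side view shows the rotor level in the bowl, with its knob at (345,325). It is home. Next I'll move past the bar, finish squaring up to it, and lower behind it.

move_arm(motion=[[50,7,0,0,0,4,1],[100,14,0,0,0,8,1],[140,20,0,0,0,8,1],[154,21,0,0,0,8,1],[154,21,20,0,0,8,1]])

```text
clock: 8.22
tool_pos: [0.5329, -0.0112, 0.2014]
eef_rot: [0.765, 0.645, 0.001, 0.001]
contact_force: [0.2, -0.5, 0.4]
opening: 0.005
finger_force: 0.0
```

```bash
python3 -c "
from h import *
to(.5324,-.0115,.146)"
```

```text
t 8.22 pos [ 0.5329 -0.0112  0.2014] tooly deg -9.7 q7 -0.18 F [ 0.2 -0.5  0.4] Mz [-0.09  0.07  0.02] op 0.0
tilt rotvec [ 0.17 -0.04  0.  ] shift mm [-0.5 -0.6 55.4]
```

move_arm(motion=[[0,0,25,0,0,0,1],[0,0,45,0,0,0,1],[0,0,54,0,0,0,1],[-10,0,54,0,0,0,1],[-20,0,54,0,0,0,1]])

```text
clock: 8.85
tool_pos: [0.5284, -0.032, 0.1472]
eef_rot: [0.766, 0.643, 0.0, -0.0]
contact_force: [0.1, 2.6, -1.0]
opening: 0.006
finger_force: 1.1
```

```bash
python3 -c "
from h import *
to(.527-.177*.24,-.041-.984*.24,.146)"
```

```text
t 8.85 pos [ 0.5284 -0.032   0.1472] tooly deg -9.9 q7 -0.15 F [ 0.1  2.6 -1. ] Mz [ 0.34  0.13 -0.02] op 0.01
tilt rotvec [ 0.02 -0.04  0.  ] shift mm [-249.   -1.    1.]
```

move_arm(motion=[[-20,0,0,0,0,0,1],[-45,0,0,0,0,0,1],[-70,0,0,0,0,0,1],[-95,0,0,0,0,0,1],[-120,0,0,0,0,0,1]])

```text
clock: 9.48
tool_pos: [0.5069, -0.1506, 0.1473]
eef_rot: [0.766, 0.643, 0.0, -0.0]
contact_force: [-1.0, 1.9, -1.2]
opening: 0.007
finger_force: 1.3
```

move_arm(motion=[[-25,0,0,0,0,0,1],[-50,0,0,0,0,0,1],[-75,0,0,0,0,0,1],[-95,0,0,0,0,0,1],[-105,0,0,0,0,0,1]])

```text
clock: 10.1
tool_pos: [0.4903, -0.2423, 0.1473]
eef_rot: [0.764, 0.645, 0.005, -0.007]
contact_force: [1.8, 36.3, 13.5]
opening: 0.004
finger_force: 18.6
```

```bash
cat > g.py <<'E'
from h import *
s=eyes.snapshot("side");p=pts(s);hsv=cv2.cvtColor(s["frame"],cv2.COLOR_RGB2HSV).astype(int)
m=(hsv[...,1]>110)&(abs(hsv[...,0]-110)<14)&(p[...,2]>.15)&(p[...,2]<.18)&(p[...,0]>.3)&(p[...,0]<.62)&(p[...,1]>-.4)&(p[...,1]<.05)
q=p[m&(p[...,2]>.16)];print(len(q))
c=np.array(cv2.minAreaRect((q[:,:2]*1000).astype(np.float32))[0])/1000
print(c,"travel",-(c-[.528,-.0412])@[.177,.984])
to(.527-.177*.25,-.041-.984*.25,.146)
E
python3 g.py
```

```text
213
[ 0.48817194 -0.2605415 ] travel 0.22288160716552735
t 10.15 pos [ 0.4903 -0.2422  0.1474] tooly deg -9.6 q7 0.19 F [ 0.4 25.   9.2] Mz [ 4.95  0.   -0.3 ] op 0.0
tilt rotvec [-0.24 -0.92 -0.  ] shift mm [-45.5   0.    0.6]
```

move_arm(motion=[[8,0,0,0,0,0,1],[8,0,0,0,0,0,1]])

```text
clock: 10.4
tool_pos: [0.4909, -0.2422, 0.1474]
eef_rot: [0.765, 0.644, 0.001, -0.002]
contact_force: [0.3, 9.5, 4.0]
opening: 0.006
finger_force: 4.9
```

```bash
python3 g.py
python3 - <<'E'
from h import *
s=eyes.snapshot("side"); cv2.imwrite("pics/s3.png",cv2.resize(s["frame"][150:350,200:467,::-1],(800,600)))
E
```

```text
215
[ 0.48824936 -0.25936569] travel 0.221710904498291
t 10.45 pos [ 0.4909 -0.2422  0.1474] tooly deg -9.8 q7 0.18 F [0.  9.8 4.3] Mz [ 1.87  0.07 -0.17] op 0.01
tilt rotvec [-0.06 -0.24 -0.  ] shift mm [-45.5  -0.4   1.2]
```

View pics/s3.png

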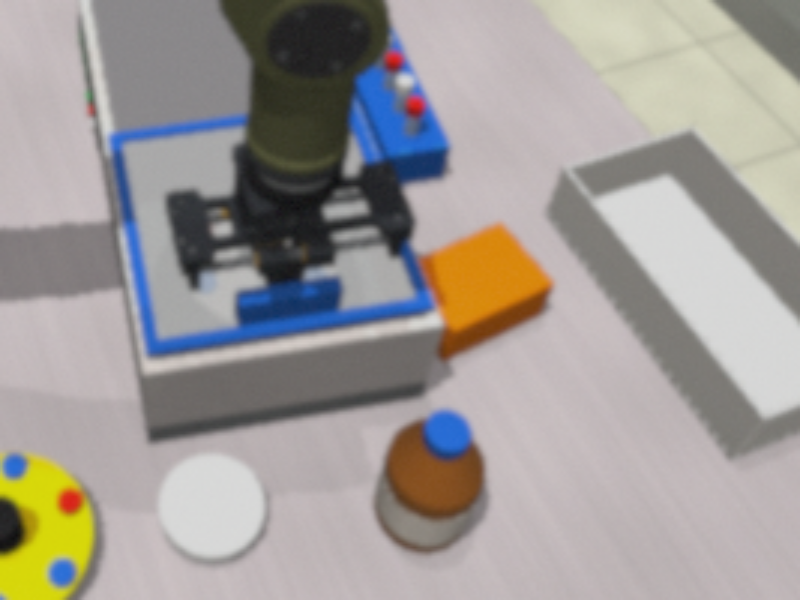

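The side view shows the guard's leading rim at about (150,345)–(435,300), near the front wall's top edge, and no bystander touches it. I'll lift clear and measure how far it still has to go.

move_arm(motion=[[20,0,0,0,0,0,1],[20,0,-50,0,0,0,1],[60,0,-100,0,0,0,1],[120,0,-110,0,0,0,1],[180,0,-110,0,0,0,1]])

```text
clock: 11.12
tool_pos: [0.5234, -0.0687, 0.2592]
eef_rot: [0.767, 0.642, 0.002, 0.002]
contact_force: [1.0, 0.9, -0.6]
opening: 0.005
finger_force: 0.0
```

Run:
```python
from h import *
d=np.load("ab.npz")
Y=np.array([.177,.984]);X=np.array([.984,-.177]);c=np.array([.5063,-.1665])
def rep(nm,p,f):
    hsv=cv2.cvtColor(f,cv2.COLOR_RGB2HSV).astype(int)
    q=p[...,:2]-c;x=q@X;y=q@Y;z=p[...,2]
    blue=(hsv[...,1]>110)&(abs(hsv[...,0]-110)<14)
    b=blue&(abs(x)<.14)&(y>-.2)&(y<.42)
    g=b&(z>.16)&(z<.175); print(nm,"grip y",np.percentile(y[g],[2,50,98]).round(4) if g.sum() else None,"x",np.percentile(x[g],[2,50,98]).round(4) if g.sum() else None)
    for lo,hi in((-.11,-.07),(-.07,-.05),(.05,.07),(.07,.11)):
        k=b&(z>.12)&(z<.145)&(x>lo)&(x<hi); 
        w=(z>.118)&(z<.14)&(x>lo)&(x<hi)&(y>-.2)&(y<.42)
        print("  rim y",np.percentile(y[k],[1,99]).round(4) if k.sum() else None,"box",np.percentile(y[w],[.5,99.5]).round(4))
rep("top0",d["pa"],d["fa"]);rep("side0",d["pb"],d["fb"])
for n in("top","side"):
    s=eyes.snapshot(n);rep(n,pts(s),s["frame"])
    if n=="top": cv2.imwrite("pics/t4.png",cv2.resize(s["frame"][100:250,170:370,::-1],(800,600)))
```

```text
top0 grip y [0.1194 0.127  0.1348] x [-0.0444 -0.0024  0.0398]
  rim y [0.108  0.3575] box [-0.1295  0.3871]
  rim y [0.1083 0.3565] box [-0.1288  0.3864]
  rim y [0.1076 0.3584] box [-0.1298  0.3872]
  rim y [0.1077 0.3564] box [-0.1295  0.3868]
side0 grip y [0.1199 0.1241 0.1335] x [-0.0407  0.0003  0.0424]
  rim y [0.1073 0.3591] box [-0.1286  0.389 ]
  rim y [0.1079 0.3577] box [-0.1289  0.391 ]
  rim y [0.1085 0.358 ] box [-0.129   0.3891]
  rim y [0.1082 0.3592] box [-0.1294  0.3893]
top grip y [-0.105  -0.0969 -0.0896] x [-0.0451 -0.0034  0.0385]
  rim y [-0.1171 -0.1053] box [-0.1294  0.3873]
  rim y [-0.1168 -0.1056] box [-0.1279  0.3874]
  rim y [-0.1171 -0.1022] box [-0.129  0.386]
  rim y [-0.1172 -0.1058] box [-0.129   0.3874]
side grip y [-0.1047 -0.0997 -0.0905] x [-0.0426 -0.0009  0.0411]
  rim y [-0.1162  0.135 ] box [-0.1287  0.3882]
  rim y [-0.1166  0.1411] box [-0.1287  0.3786]
  rim y [-0.1167  0.1331] box [-0.1293  0.3504]
  rim y [-0.1167  0.134 ] box [-0.129   0.3082]
```

View pics/t4.png

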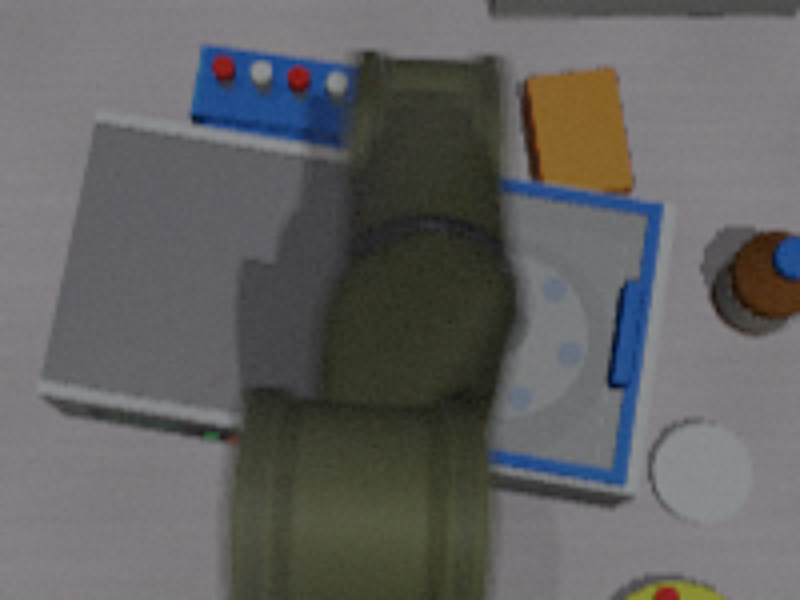

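```bash
python3 -c "
from h import *
print(finish_job())"
```

```text
the job is handed in; nothing more can be done
None
```

I handed the job in with the rotor dropped fully home on its drive and the guard pushed against a hard stop. The guard's leading edge is about 12 mm short of the machine's front face. I took that to be fully shut from the machine's dimensions, because it moved about 225 mm from where it stood rather than the full 250 mm. The arm was clear of everything and no bystander appeared to have moved; the hand-in returned no verdict.

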